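# Close two split-block filters with their own upper halves

### The job

Two microwave filters stand open on the test bench. Close each one with its own original upper half, the one whose notches fit that lower half's tabs, tuning screws up: set it down gently, without dropping it, until it lies fully home and flat all round. The third upper half belongs to neither; leave it and the other things on the bench where they are.

Things in the scene. Friction and masses are not known exactly. Their poses are not given: they have to be found in the camera images.
- cap_a (a point): A: upper half of a split-block filter: blue block 96 (own x) x 52 (own y) x 26 mm high, 0.24 kg, lying flat, its row of four brass screws (2 mm high) up. This point: the block's centre, 13 mm above its underside. Two notches through its full height, 13 mm wide, 11.5 mm deep from the edge: one in the +y long side at x = +30 mm, one in the -x end at y = 0.
- cap_b (a point): B: upper half of a split-block filter: blue block 96 (own x) x 52 (own y) x 26 mm high, 0.24 kg, lying flat, its row of four brass screws (2 mm high) up. This point: the block's centre, 13 mm above its underside. Two notches through its full height, 13 mm wide, 11.5 mm deep from the edge: one in the +y long side at x = -30 mm, one in the -x end at y = 0.
- cap_c (a point): C: upper half of a split-block filter: blue block 96 (own x) x 52 (own y) x 26 mm high, 0.24 kg, lying flat, its row of four brass screws (2 mm high) up. This point: the block's centre, 13 mm above its underside. Two notches through its full height, 13 mm wide, 11.5 mm deep from the edge: one in the +y long side and one in the -y long side, both at x = +30 mm (it belongs to neither lower half: the odd one).
- seat_a (a point): A: blue lower half with an open brass channel, 96 (own x) x 52 (own y) mm, on a fixed 128 x 72 x 10 mm plate. This point: centre of its level top face, 36 mm above the bench, z up. Two bright 10 mm square bevelled tabs at its edge rise 12 mm above it: one in the +y long side at x = +30 mm, one in the -x end at y = 0. Closed: the upper half lies on this face, own x and y along this one's, centre 13 mm above this point, 1.5 mm play at the tabs.
- seat_b (a point): B: blue lower half with an open brass channel, 96 (own x) x 52 (own y) mm, on a fixed 128 x 72 x 10 mm plate. This point: centre of its level top face, 36 mm above the bench, z up. Two bright 10 mm square bevelled tabs at its edge rise 12 mm above it: one in the +y long side at x = -30 mm, one in the -x end at y = 0. Closed: the upper half lies on this face, own x and y along this one's, centre 13 mm above this point, 1.5 mm play at the tabs.
- upper_a: same block as point cap_a; origin under its centre
- upper_b: same block as point cap_b; origin under its centre
- dial: bystander: a loose black control knob, 38 mm across, 22 mm high; origin under its centre
- driver: bystander: a screwdriver about 170 mm long lying on the bench to the robot's right, along its own x
- meter: bystander: a yellow hand-held meter, 150 (x) x 75 x 34 mm, lying flat; origin under its centre
- jar: bystander: an amber jar, 48 mm across, 55 mm high; origin under its centre
- tube: bystander: a small glass tube on a black foot, 29 mm across, 60 mm high, standing; origin under its centre
Things that resemble listed ones, but are neither listed nor needed, are in the scene too. What is shaped like the upper_a but green is not meant. What is shaped like the upper_b but red is not meant.

How it is judged:
At the end, for the whole second after the job is handed in: Upper half A lies on lower half A and upper half B on lower half B: centre within 4 mm sideways of the seat, at its closed height of 13 mm to within 2 mm, level within 2 degrees, turned within 4.5 degrees of the lower half, at rest (horizontal distance between cap_a and seat_a below 0.004 m and z of cap_a in the frame of seat_a between 0.011 and 0.015 m and angle between each of cap_a, cap_b's own z axis and vertical below 0.035 rad and angle between the x axis of cap_a and the x axis of seat_a, either way round below 0.08 rad and linear speed of each of upper_a, upper_b below 0.02 m/s and horizontal distance between cap_b and seat_b below 0.004 m and z of cap_b in the frame of seat_b between 0.011 and 0.015 m and angle between the x axis of cap_b and the x axis of seat_b, either way round below 0.08 rad); the robot touches nothing.
It fails at once if upper half A dropped or slammed onto its lower half (faster than 0.45 m/s within 35 mm of home, centre to mating face) (distance between cap_a and seat_a below 0.035 m and linear speed of upper_a above 0.45 m/s).
It fails at once if upper half B dropped or slammed onto its lower half (faster than 0.45 m/s within 35 mm of home, centre to mating face) (distance between cap_b and seat_b below 0.035 m and linear speed of upper_b above 0.45 m/s).
It fails at once if the odd upper half C moved by more than 30 mm (distance of cap_c from where it was at the start of the episode above 0.03 m).
It fails at once if a bystander (knob, screwdriver, meter, jar, tube) moved by more than 40 mm (distance of any of dial, driver, meter, jar, tube from where it was at the start of the episode above 0.04 m).
It also fails if it takes over 54 s, if anything falls off the work surface, if the arm or the gripper's body presses on something with over 40 N, if the wrist force passes 120 N, or if a joint passes its speed limit or range.

### The arm

A 6-joint arm with a two-finger parallel gripper is mounted at the origin on the work surface. World frame = base frame: x ahead of the robot, y to its left, z up, the work surface at z = 0. Lengths are in m, angles in rad, forces in N, time in s.
With the tool pointing down it reaches from about 0.275 to 0.825 m from the base axis. Payload 5.2 kg.
Tool frame: the origin (TCP) lies on the front face of the gripper's body, between the roots of the fingers; the fingertips stand 84 mm ahead of it and the grasp point (between the pads) lies 65 mm ahead of it; z points along the fingers, y is the line along which they close (so a half turn about z gives the same grasp; the last joint's range is limited). The gripper opens to 93 mm and grips with 3 to 60 N. Pads are 15 mm wide; open, the fingers measure 128 mm over their backs; the gripper's body (75 mm by 188 mm) begins 65 mm behind the grasp point.
Start: joints at [-1.478, 0.259, 1.535, -0, 1.348, -0.203], TCP at [0.16, -0.526, 0.303] pointing down, gripper open.
Joint ranges: [-3.14, 3.14], [-0.91, 2.08], [0.19, 2.58], [-1.22, 4.36], [0.22, 2.71], [-3.12, 3.12]. Speed limits (rad/s): [2.57, 2.57, 3.14, 3.14, 3.14, 3.14].

### API

Orientations are given as a rotation vector (axis times angle).
In Python, from workcell import env gives the robot as it stands. The module is installed in compiled form; this text tells all that it offers.
- The arm moves only by the shell command python3 -m creep 'ROWS' [FORCE]. ROWS is JSON, a list of rows, each a list of 3 entries, a list of its own where there are three numbers: the shift along the tool's x, y, z in m, then the turn, a rotation vector about the tool's x, y, z in rad, then the closure in counts, from 0 (fully open) to 255 (shut). In form: [[[dx, dy, dz], [ax, ay, az], jaw], ...]. A call has exactly 5 rows; each row is the pose to reach, as a shift and turn from the pose commanded when the call began, along the tool's axes at that moment; what a row does not reach only later rows make up. A row lasts 1/10 s, in which the tool goes at most 50 mm and 8.59 degrees, less where a joint would pass 70% of its speed; a pose out of reach is approached as far as the arm can. A call with a gripper value outside its range is refused whole. The fingers move at their own pace and stop on an object; FORCE is the grip in N (left out, the last holds). Time passes only in rows, so rows that repeat a pose let the fingers close, or fill a call up. It gives the time, the measured TCP pose, the force, the opening and the grip force at its end, in the units of the state.
- env.get_obs(): the state, without advancing time (a new reading comes with each control period).
- env.snapshot(name): name is "side" or "top" or "wrist"; returns a dict with "frame" (480x640x3 uint8, red, green, blue), "camera_matrix" (3x3 intrinsics, pixels), "xyz" and "attitude" of the camera in the world. Camera axes: x right, y up, looking along -z (the intrinsics and any distortion apply to the point x, -y, -z); pixel columns grow to the right and rows downward; lengths in m; the calibration is good to about 2 mm. A picture is of the moment at which its call begins. There is no depth.
- env.finish_job(): hands the job in; it is judged then, once.
The state is a dict: "time": time; "joint_positions": joint angles; "joint_velocities": joint speeds; "joint_torque": joint torques, N m; "position": TCP position; "eef_rot": TCP orientation; "contact_force": force on the tool from outside, world axes, zero at the start; "moment": the same for the moment, N m; "width": opening from 0.0 (shut) to 1.0 (fully open); "grasp_force": force on a finger pad.
Only numpy, scipy, OpenCV 4.12 (cv2) and the standard library are available. Lean on these libraries where they do the work, as an engineer would, in place of code of your own. Each camera call takes 0.05 s, during which the arm holds its last target. There are 200 camera calls.

## Working session

There is one attempt and no reset: what is moved stays moved. The work goes in short steps, Python scripts to look and compute and a shell command to move; the robot and the scene stay as the last step left them, time stands still between calls to the robot, and variables do not carry over. Pictures are saved under pics/ and viewed, at most 12 in all, crops included, and the job is handed in when it is done.

```bash
mkdir -p pics; ls
python3 - <<'E'
from workcell import env
import cv2,pickle,numpy as np
o=env.get_obs();print(o['time'],o['position'],o['eef_rot'],o['width'])
for n in ("top","side"):
    s=env.snapshot(n);pickle.dump(s,open(f'pics/{n}0.pkl','wb'));cv2.imwrite(f'pics/{n}0.png',s['frame'][:,:,::-1]);print(n,s['camera_matrix'],s['xyz'],s['attitude'],[k for k in s])
E
```

```text
pics
0.0 [ 0.16031103 -0.52570922  0.30192443] [-3.10548245e+00 -4.62726897e-01 -1.21555380e-04] 1.0012285193089137
top [[558.19916989   0.         313.596881  ]
 [  0.         558.19916989 244.30818151]
 [  0.           0.           1.        ]] [0.24852933 0.01188507 1.50257771] [ 0.10810721 -0.11092578 -1.59682978] ['frame', 'camera_matrix', 'xyz', 'attitude']
side [[456.67937568   0.         323.57897085]
 [  0.         456.67937568 242.72436268]
 [  0.           0.           1.        ]] [ 0.26932554 -0.71697888  0.62747988] [ 0.91868753 -0.10817185 -0.25327925] ['frame', 'camera_matrix', 'xyz', 'attitude']
```

View pics/top0.png

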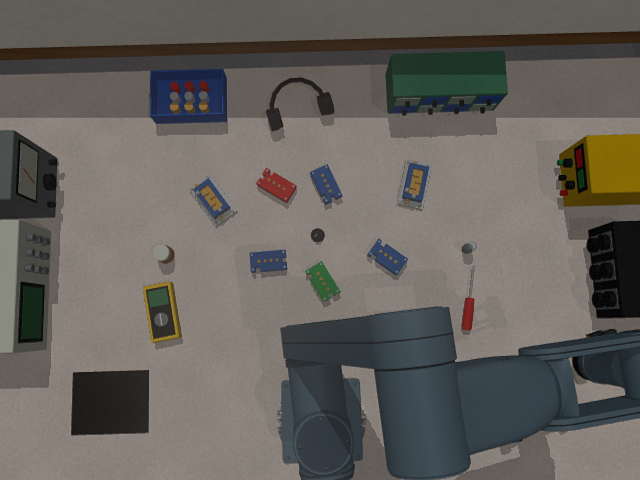

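View pics/side0.png

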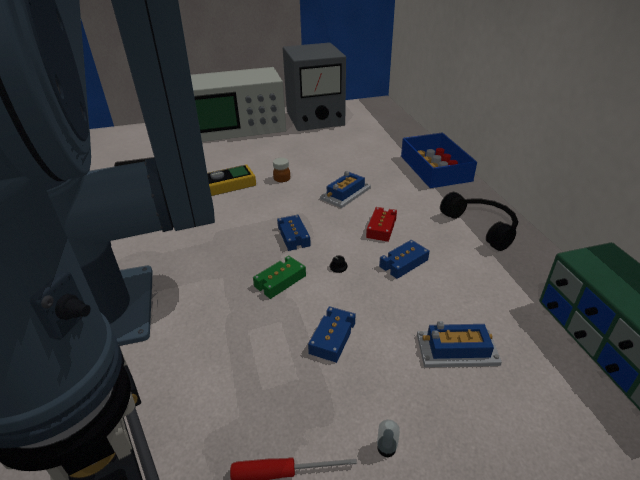

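The top view shows the seats at about (212,200) and (415,184). The blue uppers are at (326,184), (268,261) and (388,258), the decoys are red at (277,186) and green at (322,281), and the knob is at (318,235). I'll enlarge the crops to read the notches and tabs.

Run:
```python
import cv2,pickle,numpy as np
f=pickle.load(open('pics/top0.pkl','rb'))['frame'][:,:,::-1]
t=[cv2.resize(f[v-28:v+28,u-28:u+28],(264,264),interpolation=cv2.INTER_CUBIC) for u,v in [(212,200),(415,184),(326,184),(268,261),(388,258)]]
t.append(t[0]*0)
cv2.imwrite('pics/c0.png',np.vstack([np.hstack(t[:3]),np.hstack(t[3:])]))
```

```text
(no output)
```

View pics/c0.png

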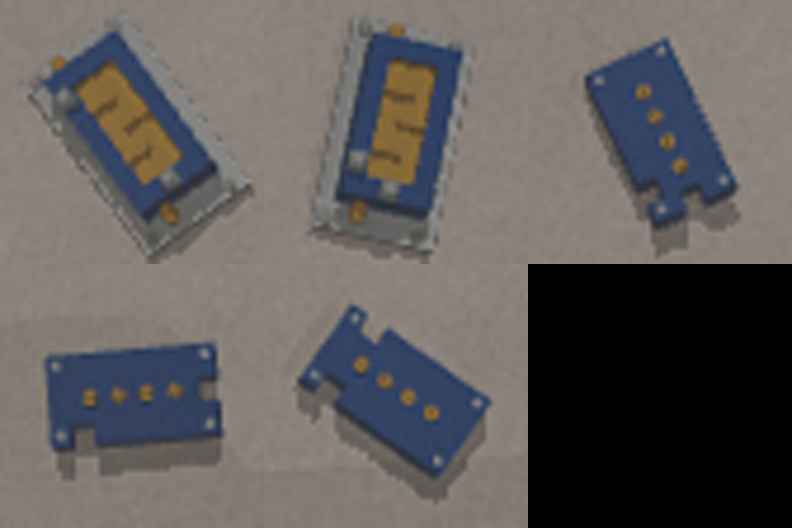

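Left seat (212,200) is A and right seat (415,184) is B. Cap A is at (268,261), cap B at (326,184), and C at (388,258) with notches in both long sides. Next I compute positions and the hover target.

```bash
cat > h.py <<'E'
import cv2,pickle,numpy as np
from scipy.spatial.transform import Rotation as R
def ray(s,uv,z):
    K=s['camera_matrix'];uv=np.atleast_2d(uv).astype(float)
    d=np.c_[(uv[:,0]-K[0,2])/K[0,0],-(uv[:,1]-K[1,2])/K[1,1],-np.ones(len(uv))]
    d=R.from_rotvec(s['attitude']).apply(d);c=np.array(s['xyz'])
    return c+d*((z-c[2])/d[:,2])[:,None]
def proj(s,P):
    K=s['camera_matrix'];q=R.from_rotvec(s['attitude']).inv().apply(np.atleast_2d(P)-s['xyz'])
    return np.c_[K[0,2]+K[0,0]*q[:,0]/-q[:,2],K[1,2]-K[1,1]*q[:,1]/-q[:,2]]
def blue(s,vmin=60):
    h=cv2.cvtColor(s['frame'],cv2.COLOR_RGB2HSV)
    return cv2.inRange(h,(105,110,vmin),(125,255,255))
def rects(s,z,vmin=60,amin=300):
    m=blue(s,vmin);m=cv2.morphologyEx(m,cv2.MORPH_OPEN,np.ones((3,3)))
    for c in cv2.findContours(m,cv2.RETR_EXTERNAL,cv2.CHAIN_APPROX_NONE)[0]:
        if cv2.contourArea(c)<amin: continue
        p=ray(s,c[:,0],z)[:,:2]
        (x,y),(w,h),a=cv2.minAreaRect((p*1000).astype(np.float32))
        if w<h: w,h,a=h,w,a+90
        yield c[:,0].mean(0).round(),(x/1000,y/1000),(w,h),(a+90)%180-90
def tool(o=None):
    from workcell import env
    o=o or env.get_obs();return np.array(o['position']),R.from_rotvec(o['eef_rot'])
def go(xyz,yawx):
    """tool-frame shift and turn to reach TCP xyz, pointing down, tool x along yaw (deg, mod 180)"""
    p,r=tool();b=None
    for k in (0,180):
        y=np.radians(yawx+k);T=R.from_matrix(np.c_[[np.cos(y),np.sin(y),0],[np.sin(y),-np.cos(y),0],[0,0,-1]])
        t=(r.inv()*T).as_rotvec()
        if b is None or np.linalg.norm(t)<np.linalg.norm(b): b=t
    return r.inv().apply(np.array(xyz)-p).round(4),b.round(4)
E
python3 - <<'E'
from h import *
s=pickle.load(open('pics/top0.pkl','rb'))
for z in(.026,.036):
  for r in rects(s,z): 
    if r[2][0]<130: print(z,*r)
p,r=tool();print(r.as_matrix().round(3))
E
```

```text
0.026 [267. 260.] (0.4150744934082031, 0.1286670379638672) (90.60845947265625, 50.66814041137695) 89.23772430419922
0.026 [388. 257.] (0.4172361755371094, -0.18959785461425782) (93.49673461914062, 50.79302215576172) 52.345458984375
0.026 [326. 183.] (0.6222723999023437, -0.031287216186523435) (92.3113784790039, 50.18131637573242) 24.082304000854492
0.036 [267. 260.] (0.41394647216796876, 0.12787612915039062) (89.99479675292969, 50.32501983642578) 89.23766326904297
0.036 [388. 257.] (0.4160936889648438, -0.18823336791992187) (92.86353302001953, 50.449012756347656) 52.3454704284668
0.036 [326. 183.] (0.6197413330078125, -0.030994823455810547) (91.68624877929688, 49.84147644042969) 24.082324981689453
[[ 0.957  0.292 -0.   ]
 [ 0.292 -0.957  0.002]
 [ 0.    -0.002 -1.   ]]
```

Run:
```python
from h import *
s=pickle.load(open('pics/top0.pkl','rb'))
print(ray(s,[(212,200),(415,184)],.036).round(3))
for r in rects(s,.036,60,100): print(*r)
print(go((.622,-.031,.25),24.1))
```

```text
[[ 0.581  0.275  0.036]
 [ 0.61  -0.271  0.036]]
[267. 260.] (0.41394647216796876, 0.12787612915039062) (89.99479675292969, 50.32501983642578) 89.23766326904297
[388. 257.] (0.4160936889648438, -0.18823336791992187) (92.86353302001953, 50.449012756347656) 52.3454704284668
[213. 192.] (0.60042236328125, 0.26940093994140624) (99.03404235839844, 40.32916259765625) 52.133487701416016
[326. 183.] (0.6197413330078125, -0.030994823455810547) (91.68624877929688, 49.84147644042969) 24.082324981689453
[417. 179.] (0.61712548828125, -0.2738536376953125) (95.47257995605469, 51.41783142089844) -14.701194763183594
[434. 100.] (0.8433842163085937, -0.33645938110351564) (66.64315032958984, 20.17754554748535) 88.34300231933594
[488.  99.] (0.8433631591796875, -0.48667111206054686) (64.06172180175781, 17.30818748474121) 88.34282684326172
[187.  95.] (0.8776531372070312, 0.34078717041015627) (210.5396270751953, 151.67196655273438) 89.71794891357422
(array([ 0.5858, -0.3386,  0.0528]), array([-0.0015, -0.0004, -0.1248]))
```

```bash
python3 -m creep '[[[0.048,-0.0104,0.005],[0,0,0],0],[[0.096,-0.0208,0.01],[0,0,0],0],[[0.144,-0.0312,0.015],[0,0,0],0],[[0.192,-0.0416,0.02],[0,0,0],0],[[0.24,-0.052,0.025],[0,0,0],0]]' 25
python3 -m creep '[[[0.048,-0.0104,0.005],[0,0,0],0],[[0.096,-0.0208,0.01],[0,0,0],0],[[0.144,-0.0312,0.015],[0,0,0],0],[[0.192,-0.0416,0.02],[0,0,0],0],[[0.24,-0.052,0.025],[0,0,0],0]]'
python3 -m creep '[[[0.028,-0.007,0.003],[0,0,0.14],0],[[0.028,-0.007,0.003],[0,0,0.28],0],[[0.028,-0.007,0.003],[0,0,0.42],0],[[0.028,-0.007,0.003],[0,0,0.506],0],[[0.028,-0.007,0.003],[0,0,0.506],0]]'
python3 - <<'E'
from h import *
from workcell import env
s=env.snapshot('wrist');pickle.dump(s,open('pics/wB.pkl','wb'));cv2.imwrite('pics/wB.png',s['frame'][:,:,::-1]);print(tool()[0],go((.622,-.031,.25),24.1),s['xyz'],s['camera_matrix'])
E
```

```text
time: 0.6
position: [0.3761, -0.4051, 0.2773]
eef_rot: [-3.107, -0.462, 0.0]
contact_force: [-0.0, -1.2, 0.0]
width: 1.0
grasp_force: 0.0
time: 1.1
position: [0.5906, -0.2853, 0.252]
eef_rot: [-3.107, -0.463, 0.001]
contact_force: [0.5, -0.8, 0.5]
width: 1.0
grasp_force: 0.0
time: 1.6
position: [0.6138, -0.2715, 0.249]
eef_rot: [-3.124, 0.33, 0.002]
contact_force: [-0.3, 0.1, -0.1]
width: 0.997
grasp_force: 0.0
[ 0.61380196 -0.27168099  0.24913135] (array([-0.0417, -0.2372, -0.0007]), array([-0.0007,  0.0009, -0.6287])) [ 0.68274096 -0.28532483  0.33059241] [[332.37577489   0.         318.58500685]
 [  0.         332.37577489 236.25113579]
 [  0.           0.           1.        ]]
```

View pics/wB.png

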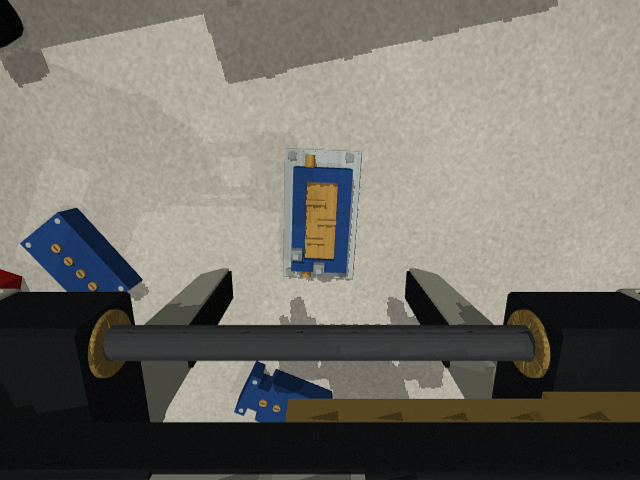

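Seat B is clear in the wrist view: blue face at u 291–352, v 167–275, with tabs at (296,256) and (318,268), which matches B. Now I move over cap B.

```bash
python3 - <<'E'
from h import *
s=pickle.load(open('pics/wB.pkl','rb'))
for r in rects(s,.036,40,1000): print(*r)
m=blue(s,40);cv2.imwrite('pics/m.png',m)
E
python3 -m creep '[[[-0.0084,-0.0474,0],[0,0,-0.126],0],[[-0.0167,-0.0949,0],[0,0,-0.2515],0],[[-0.025,-0.1423,0],[0,0,-0.377],0],[[-0.0334,-0.1898,0],[0,0,-0.503],0],[[-0.0417,-0.2372,0],[0,0,-0.629],0]]'
python3 - <<'E'
from h import *
from workcell import env
s=env.snapshot('wrist');pickle.dump(s,open('pics/wcB.pkl','wb'));cv2.imwrite('pics/wcB.png',s['frame'][:,:,::-1]);print(env.get_obs()['time'],tool()[0],s['xyz'])
for r in rects(s,.026,40,1000): print(*r)
E
```

```text
[278. 394.] (0.43847674560546873, -0.19402703857421874) (87.89423370361328, 68.24685668945312) 52.795005798339844
[ 80. 258.] (0.629231689453125, -0.047451583862304685) (92.17771911621094, 66.96080780029297) 23.659664154052734
[320. 221.] (0.6201138916015625, -0.2735492248535156) (96.76436614990234, 51.78704833984375) -14.4237060546875
time: 2.15
position: [0.6223, -0.0296, 0.2497]
eef_rot: [-3.071, -0.664, 0.0]
contact_force: [0.5, 0.8, -0.4]
width: 0.999
grasp_force: 0.0
2.2 [ 0.62188292 -0.02177383  0.24985691] [6.86373387e-01 3.53287136e-04 3.31431182e-01]
[318. 224.] (0.6245338134765624, -0.02835944366455078) (96.19217681884766, 49.57113265991211) 24.389493942260742
[ 11. 126.] (0.5967891845703125, 0.24582806396484375) (88.13717651367188, 34.03008270263672) 10.734004974365234
```

View pics/wcB.png

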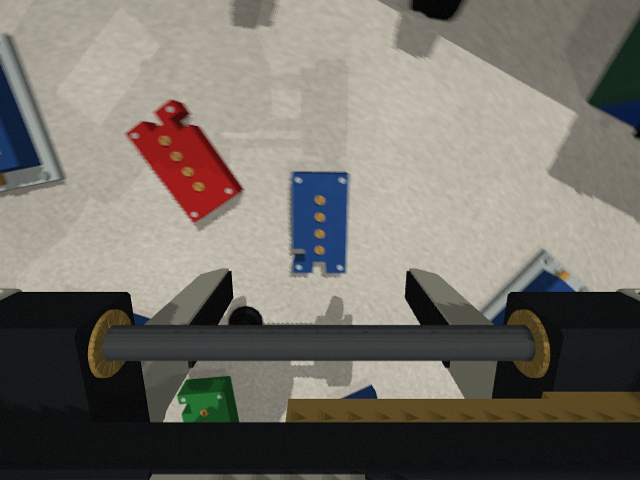

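Cap B is in view: u 292–349, v 172–273, end notch at (318,268) and side notch at (298,256). The arm was still coasting when that picture was taken, so I settle and re-measure.

```bash
python3 -m creep '[[[0,0,0],[0,0,0],30],[[0,0,0],[0,0,0],30],[[0,0,0],[0,0,0],30],[[0,0,0],[0,0,0],30],[[0,0,0],[0,0,0],30]]'
python3 - <<'E'
from h import *
from workcell import env
s=env.snapshot('wrist');print(env.get_obs()['time'],tool()[0],s['xyz'])
for v in (40,70):
  for r in rects(s,.026,v,1000): 
    if r[0][0]>200:print(*r)
r=[r for r in rects(s,.026,40,1000) if r[0][0]>200][0]
print(go((r[1][0],r[1][1],.0895),r[3]))
E
```

```text
time: 2.7
position: [0.6227, -0.0326, 0.2497]
eef_rot: [3.074, 0.65, -0.0]
contact_force: [0.4, -0.5, -0.6]
width: 0.879
grasp_force: 0.0
2.75 [ 0.62263917 -0.03240123  0.24962836] [ 0.68700435 -0.00328872  0.33130064]
[318. 227.] (0.6244675903320313, -0.030522819519042968) (96.16486358642578, 51.742027282714844) 23.857555389404297
[317. 229.] (0.6244675903320313, -0.030522819519042968) (96.16486358642578, 51.742027282714844) 23.857555389404297
(array([ 0.0025, -0.001 ,  0.1601]), array([-0.    ,  0.0002,  0.0006]))
```

```bash
python3 -m creep '[[[0.0025,-0.001,0.045],[0,0,0],30],[[0.0025,-0.001,0.09],[0,0,0],30],[[0.0025,-0.001,0.13],[0,0,0],30],[[0.0025,-0.001,0.15],[0,0,0],30],[[0.0025,-0.001,0.16],[0,0,0],30]]'
python3 -m creep '[[[0,0,0],[0,0,0],30],[[0,0,0],[0,0,0],255],[[0,0,0],[0,0,0],255],[[0,0,0],[0,0,0],255],[[0,0,0],[0,0,0],255]]' 30
python3 -m creep '[[[0,0,0],[0,0,0],255],[[0,0,0],[0,0,0],255],[[0,0,0],[0,0,0],255],[[0,0,0],[0,0,0],255],[[0,0,0],[0,0,0],255]]'
```

```text
time: 3.25
position: [0.6232, -0.0295, 0.087]
eef_rot: [-3.071, -0.651, 0.006]
contact_force: [0.1, -0.1, 0.5]
width: 0.887
grasp_force: 0.0
time: 3.75
position: [0.625, -0.0293, 0.0909]
eef_rot: [3.072, 0.653, 0.003]
contact_force: [0.6, -1.3, 1.2]
width: 0.589
grasp_force: 1.8
time: 4.25
position: [0.6251, -0.0295, 0.0908]
eef_rot: [3.072, 0.653, 0.003]
contact_force: [-1.4, -1.3, 6.0]
width: 0.557
grasp_force: 30.0
```

```bash
python3 -m creep '[[[0,0,-0.02],[0,0,0],255],[[0,0,-0.06],[0,0,0],255],[[0,0,-0.1],[0,0,0],255],[[0,0,-0.1],[0,0,0],255],[[0,0,-0.1],[0,0,0],255]]'
python3 - <<'E'
from h import *
from workcell import env
s=env.snapshot('wrist');pickle.dump(s,open('pics/hB.pkl','wb'));cv2.imwrite('pics/hB.png',s['frame'][:,:,::-1])
print(tool()[0],go((.6201,-.2735,.19),-14.42))
E
```

```text
time: 4.75
position: [0.6245, -0.0291, 0.1901]
eef_rot: [3.073, 0.653, 0.001]
contact_force: [0.4, -0.0, -3.0]
width: 0.556
grasp_force: 30.0
[ 0.62359659 -0.02896117  0.18854019] (array([-0.1026,  0.222 , -0.0016]), array([-0.0008,  0.0022,  0.6705]))
```

View pics/hB.png

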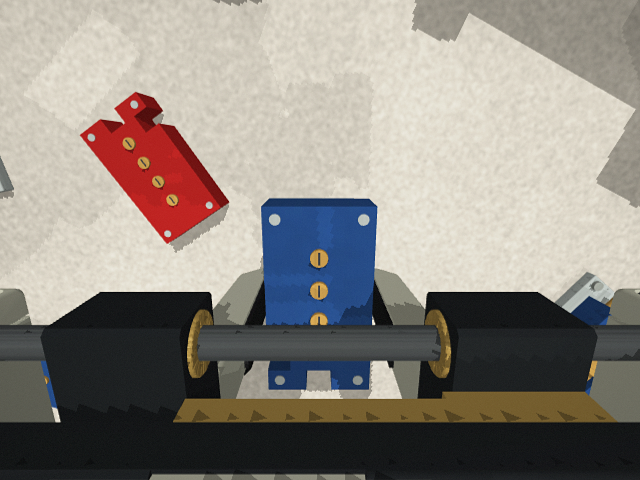

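The block is in the hand, front top edge at (262–377, 207) and rear edge at (268–370, 389). I check its apparent size and level.

Run:
```python
from h import *
s=pickle.load(open('pics/hB.pkl','rb'))
p0=np.array([.6245,-.0291,.1895]);T=R.from_rotvec([3.073,.653,.001]) # pose at the picture
hs=cv2.cvtColor(s['frame'],cv2.COLOR_RGB2HSV)
print(T.inv().apply(np.array(s['xyz'])-p0))
uv=[(262,207),(377,207),(370,389),(268,389)]
for z in (.1265,.124):
    q=T.inv().apply(ray(s,uv,z)-p0);print(z,(q*1000).round(1),np.linalg.norm(q[0]-q[1]),np.linalg.norm(q[2]-q[3]),np.linalg.norm(q[0]-q[3]),q.mean(0))
```

```text
[ 0.07064922 -0.00080205 -0.08224687]
0.1265 [[ 45.9 -25.7  63. ]
 [ 45.9  25.1  63. ]
 [-48.6  25.7  63. ]
 [-48.5 -26.6  63. ]] 0.050792585398758666 0.05238641297126908 0.09443277788775281 [-0.00132094 -0.00035957  0.06299914]
0.124 [[ 45.5 -26.1  65.5]
 [ 45.5  25.6  65.5]
 [-50.6  26.2  65.5]
 [-50.6 -27.1  65.5]] 0.05166656522539975 0.05328781753194532 0.09605766746956157 [-0.00255932 -0.00035195  0.06549837]
```

```bash
python3 -m creep '[[[-0.02,0.045,0],[0,0,0.134],255],[[-0.041,0.089,0],[0,0,0.268],255],[[-0.0615,0.133,0],[0,0,0.402],255],[[-0.082,0.178,0],[0,0,0.536],255],[[-0.1026,0.222,0],[0,0,0.67],255]]'
python3 -m creep '[[[0,0,0],[0,0,0],255],[[0,0,0],[0,0,0],255],[[0,0,0],[0,0,0],255],[[0,0,0],[0,0,0],255],[[0,0,0],[0,0,0],255]]'
python3 - <<'E'
from h import *
print(tool()[0],go((.6215,-.2742,.142),-14.42),tool()[1].as_matrix().round(4)[:,2])
E
```

```text
time: 5.3
position: [0.6197, -0.2749, 0.1866]
eef_rot: [-3.113, 0.402, 0.007]
contact_force: [1.4, 0.2, -3.1]
width: 0.555
grasp_force: 30.0
time: 5.8
position: [0.6212, -0.2721, 0.1895]
eef_rot: [-3.117, 0.39, 0.001]
contact_force: [0.1, -0.0, -2.8]
width: 0.555
grasp_force: 30.0
[ 0.62124591 -0.27212408  0.18953904] (array([0.0008, 0.002 , 0.0475]), array([-0.0003,  0.0007,  0.0028])) [-6.e-04  5.e-04 -1.e+00]
```

```bash
python3 -m creep '[[[0.0008,0.002,0.015],[0,0,0.003],255],[[0.0008,0.002,0.03],[0,0,0.003],255],[[0.0008,0.002,0.0425],[0,0,0.003],255],[[0.0008,0.002,0.0475],[0,0,0.003],255],[[0.0008,0.002,0.0475],[0,0,0.003],255]]'
python3 -m creep '[[[0,0,0.002],[0,0,0],255],[[0,0,0.004],[0,0,0],255],[[0,0,0.006],[0,0,0],255],[[0,0,0.006],[0,0,0],255],[[0,0,0.006],[0,0,0],255]]'
python3 - <<'E'
from h import *
from workcell import env
s=env.snapshot('wrist');pickle.dump(s,open('pics/pB.pkl','wb'));cv2.imwrite('pics/pB.png',s['frame'][180:440,160:480,::-1].repeat(2,0).repeat(2,1))
print(go((.6215,-.2742,.136),-14.42))
E
```

```text
time: 6.3
position: [0.6206, -0.2755, 0.1403]
eef_rot: [-3.115, 0.398, 0.005]
contact_force: [-0.4, 0.7, -2.6]
width: 0.557
grasp_force: 30.0
time: 6.8
position: [0.6214, -0.276, 0.1365]
eef_rot: [3.116, -0.398, 0.0]
contact_force: [1.0, -0.2, -1.7]
width: 0.559
grasp_force: 30.0
(array([-0.0004, -0.0017,  0.0005]), array([ 0.0001, -0.0004, -0.0025]))
```

View pics/pB.png

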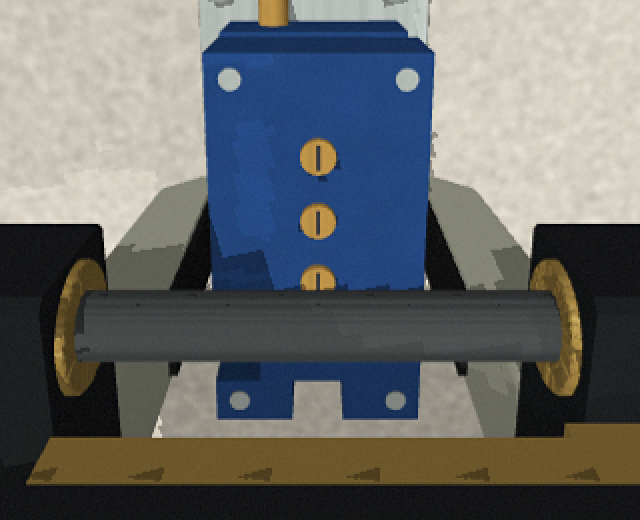

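Seen from the wrist, the cap sits just above the seat, with the seat's front edge appearing ahead of the cap front edge (crop y 22–38). I correct the 1.7 mm tool-y drift, then lower gently while watching the force.

```bash
python3 -m creep '[[[0,-0.0015,0],[0,0,-0.002],255],[[0,-0.0015,0.001],[0,0,-0.002],255],[[0,-0.0015,0.002],[0,0,-0.002],255],[[0,-0.0015,0.003],[0,0,-0.002],255],[[0,-0.0015,0.003],[0,0,-0.002],255]]'
python3 -m creep '[[[0,0,0.001],[0,0,0],255],[[0,0,0.002],[0,0,0],255],[[0,0,0.003],[0,0,0],255],[[0,0,0.003],[0,0,0],255],[[0,0,0.003],[0,0,0],255]]'
python3 -c "
from h import *
print(go((.6215,-.2742,.1268),-14.42))"
```

```text
time: 7.35
position: [0.6216, -0.2744, 0.133]
eef_rot: [-3.116, 0.395, 0.001]
contact_force: [-0.5, -0.1, -2.1]
width: 0.557
grasp_force: 30.0
time: 7.85
position: [0.6217, -0.2745, 0.1302]
eef_rot: [-3.117, 0.395, 0.0]
contact_force: [-0.4, 0.4, -3.5]
width: 0.553
grasp_force: 30.0
(array([-0.0003, -0.0002,  0.0034]), array([-0.    ,  0.0001, -0.0006]))
```

```bash
python3 -m creep '[[[0,0,0.001],[0,0,0],255],[[0,0,0.002],[0,0,0],255],[[0,0,0.003],[0,0,0],255],[[0,0,0.0035],[0,0,0],255],[[0,0,0.0035],[0,0,0],255]]'
```

```text
time: 8.35
position: [0.6217, -0.2744, 0.1269]
eef_rot: [3.117, -0.395, -0.0]
contact_force: [-0.4, 0.8, -1.7]
width: 0.556
grasp_force: 30.0
```

```bash
python3 -m creep '[[[0,0,0.001],[0,0,0],255],[[0,0,0.001],[0,0,0],255],[[0,0,0.001],[0,0,0],60],[[0,0,0.001],[0,0,0],30],[[0,0,0.001],[0,0,0],30]]'
python3 -m creep '[[[0,0,0],[0,0,0],30],[[0,0,-0.02],[0,0,0],30],[[0,0,-0.06],[0,0,0],30],[[0,0,-0.1],[0,0,0],30],[[0,0,-0.123],[0,0,0],30]]'
python3 -m creep '[[[0,0,0],[0,0,0],30],[[0,0,0],[0,0,0],30],[[0,0,0],[0,0,0],30],[[0,0,0],[0,0,0],30],[[0,0,0],[0,0,0],30]]'
python3 - <<'E'
from h import *
from workcell import env
s=env.snapshot('wrist');pickle.dump(s,open('pics/dB.pkl','wb'))
f=s['frame'][130:310,200:440,::-1];cv2.imwrite('pics/dB.png',cv2.resize(f,None,fx=3,fy=3))
for r in rects(s,.062,40,1000): print(*r)
t=pickle.load(open('pics/top0.pkl','rb'))
print(ray(t,[(212,202)],.036),go((.415,.129,.25),89.2))
E
```

```text
time: 8.85
position: [0.6219, -0.2746, 0.1258]
eef_rot: [3.116, -0.395, 0.001]
contact_force: [0.4, -0.1, -0.3]
width: 0.767
grasp_force: 0.0
time: 9.35
position: [0.6226, -0.275, 0.2525]
eef_rot: [3.115, -0.395, 0.007]
contact_force: [0.7, -0.4, -0.7]
width: 0.884
grasp_force: 0.0
time: 9.85
position: [0.6213, -0.2742, 0.2471]
eef_rot: [-3.115, 0.395, 0.004]
contact_force: [0.2, -0.2, 1.0]
width: 0.881
grasp_force: 0.0
[280. 395.] (0.48552560424804686, -0.19918746948242189) (93.62589263916016, 48.71100997924805) -85.75406742095947
[317. 240.] (0.6213635864257813, -0.27345159912109374) (98.50204467773438, 51.85520935058594) -14.458747863769531
[[0.57587334 0.27529734 0.036     ]] (array([-0.3006, -0.339 , -0.0017]), array([7.0000e-04, 2.0000e-03, 1.3326e+00]))
```

View pics/dB.png

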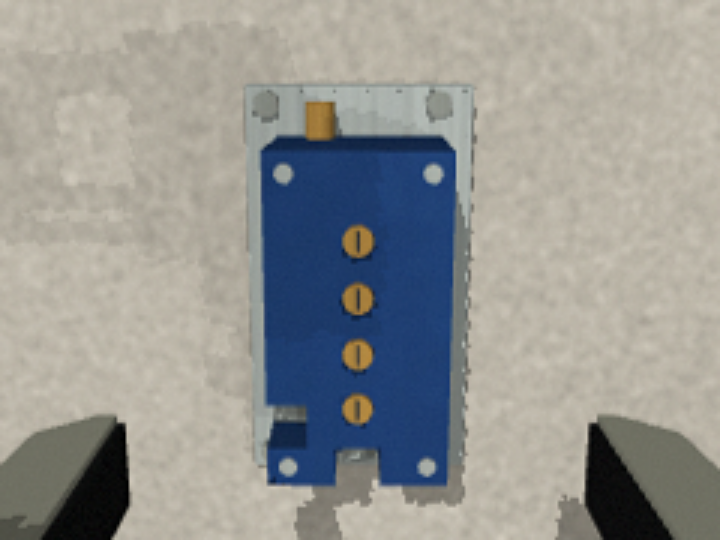

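Cap B lies home: the tab shows in both notches, and the rectangle is 51.9 mm wide at z = 0.062 within about 1 mm of the seat. Next is seat A.

```bash
python3 -m creep '[[[-0.016,-0.047,0],[0,0,0],30],[[-0.032,-0.094,0],[0,0,0],30],[[-0.048,-0.141,0],[0,0,0],30],[[-0.064,-0.188,0],[0,0,0],30],[[-0.08,-0.235,0],[0,0,0],30]]'
python3 -m creep '[[[-0.016,-0.047,0],[0,0,0],30],[[-0.032,-0.094,0],[0,0,0],30],[[-0.048,-0.141,0],[0,0,0],30],[[-0.064,-0.188,0],[0,0,0],30],[[-0.08,-0.235,0],[0,0,0],30]]'
python3 -m creep '[[[-0.009,-0.03,0],[0,0,-0.14],30],[[-0.0174,-0.051,0],[0,0,-0.28],30],[[-0.0174,-0.051,0],[0,0,-0.42],30],[[-0.0174,-0.051,0],[0,0,-0.56],30],[[-0.0174,-0.051,0],[0,0,-0.7],30]]'
python3 -m creep '[[[0,0,0],[0,0,-0.14],30],[[0,0,0],[0,0,-0.197],30],[[0,0,0],[0,0,-0.197],30],[[0,0,0],[0,0,-0.197],30],[[0,0,0],[0,0,-0.197],30]]'
python3 - <<'E'
from h import *
from workcell import env
s=env.snapshot('wrist');pickle.dump(s,open('pics/wA.pkl','wb'));cv2.imwrite('pics/wA.png',s['frame'][:,:,::-1])
print(env.get_obs()['joint_positions'])
for r in rects(s,.036,40,1000): print(*r)
p,r=tool();print(p,r.inv().apply(np.array([.415,.129,.25])-p))
E
```

```text
time: 10.4
position: [0.6024, -0.0252, 0.2485]
eef_rot: [-3.116, 0.396, 0.0]
contact_force: [-0.0, 0.1, 0.7]
width: 0.884
grasp_force: 0.0
time: 10.9
position: [0.5835, 0.2226, 0.2485]
eef_rot: [3.117, -0.395, -0.0]
contact_force: [0.9, -0.6, 0.4]
width: 0.884
grasp_force: 0.0
time: 11.4
position: [0.5797, 0.2748, 0.2482]
eef_rot: [3.061, 0.708, -0.001]
contact_force: [0.8, 0.6, -0.1]
width: 0.885
grasp_force: 0.0
time: 11.9
position: [0.5799, 0.2743, 0.2486]
eef_rot: [-2.98, -0.993, 0.0]
contact_force: [0.5, 0.8, 0.1]
width: 0.884
grasp_force: 0.0
[ 2.68204357e-01  4.58677525e-01  1.37665245e+00 -6.51538119e-06
  1.30641144e+00  1.19523559e+00]
[326. 389.] (0.45433624267578127, 0.1696792449951172) (77.60420227050781, 37.52205276489258) -53.1635627746582
[322. 215.] (0.59146728515625, 0.28032565307617185) (95.96830749511719, 51.72970962524414) 35.072021484375
[516.   9.] (0.8071023559570313, 0.2551709594726562) (65.84115600585938, 23.382671356201172) -53.12841033935547
[0.57996173 0.27429483 0.24864542] [-0.21915105  0.01720054 -0.00132459]
```

View pics/wA.png

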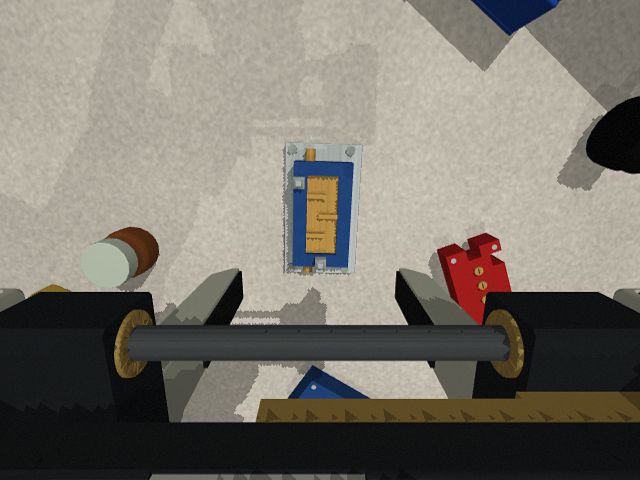

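Seat A shows its tabs at (298,183) and (320,264), which matches A; it is at (0.5915, 0.2803), yaw 35.1°. Now cap A.

```bash
python3 -m creep '[[[-0.044,0.0034,0],[0,0,-0.14],30],[[-0.088,0.0068,0],[0,0,-0.28],30],[[-0.132,0.01,0],[0,0,-0.42],30],[[-0.176,0.0136,0],[0,0,-0.56],30],[[-0.219,0.017,0],[0,0,-0.7],30]]'
python3 -m creep '[[[0,0,0],[0,0,-0.14],30],[[0,0,0],[0,0,-0.213],30],[[0,0,0],[0,0,-0.213],30],[[0,0,0],[0,0,-0.213],30],[[0,0,0],[0,0,-0.213],30]]'
python3 - <<'E'
from h import *
from workcell import env
s=env.snapshot('wrist');pickle.dump(s,open('pics/wcA.pkl','wb'))
for r in rects(s,.026,40,1000): print(*r)
r=min(rects(s,.026,40,1000),key=lambda r:abs(r[0][0]-318)+abs(r[0][1]-225))
print(tool()[0],go((r[1][0],r[1][1],.0905),r[3]))
E
```

```text
time: 12.45
position: [0.4136, 0.1282, 0.2487]
eef_rot: [2.452, 1.963, 0.0]
contact_force: [0.6, -0.0, 0.6]
width: 0.881
grasp_force: 0.0
time: 12.95
position: [0.4153, 0.1292, 0.2488]
eef_rot: [2.237, 2.205, 0.0]
contact_force: [-0.6, -0.4, 0.6]
width: 0.882
grasp_force: 0.0
[320. 227.] (0.417623779296875, 0.1314423370361328) (96.845947265625, 51.65142059326172) -86.7448673248291
[528.  49.] (0.5917128295898437, 0.27942059326171875) (110.52237701416016, 53.856651306152344) 35.06789016723633
[0.41527674 0.1292558  0.24869602] (array([0.0022, 0.0023, 0.1582]), array([-0.0001,  0.    , -0.0709]))
```

```bash
python3 -m creep '[[[0.0022,0.0023,0.04],[0,0,-0.071],30],[[0.0022,0.0023,0.085],[0,0,-0.071],30],[[0.0022,0.0023,0.125],[0,0,-0.071],30],[[0.0022,0.0023,0.148],[0,0,-0.071],30],[[0.0022,0.0023,0.158],[0,0,-0.071],30]]'
python3 -m creep '[[[0,0,0],[0,0,0],30],[[0,0,0],[0,0,0],30],[[0,0,0],[0,0,0],255],[[0,0,0],[0,0,0],255],[[0,0,0],[0,0,0],255]]' 30
python3 -m creep '[[[0,0,0],[0,0,0],255],[[0,0,0],[0,0,0],255],[[0,0,0],[0,0,0],255],[[0,0,0],[0,0,0],255],[[0,0,0],[0,0,0],255]]'
python3 -m creep '[[[0,0,-0.02],[0,0,0],255],[[0,0,-0.06],[0,0,0],255],[[0,0,-0.1],[0,0,0],255],[[0,0,-0.1],[0,0,0],255],[[0,0,-0.1],[0,0,0],255]]'
python3 -m creep '[[[0,0,0],[0,0,0],255],[[0,0,0],[0,0,0],255],[[0,0,0],[0,0,0],255],[[0,0,0],[0,0,0],255],[[0,0,0],[0,0,0],255]]'
python3 - <<'E'
from h import *
from workcell import env
p,T=tool()
s=env.snapshot('wrist');pickle.dump(s,open('pics/hA.pkl','wb'));cv2.imwrite('pics/hA.png',s['frame'][180:440,160:480,::-1].repeat(2,0).repeat(2,1))
print(p,T.inv().apply(np.array([.5915,.2803,p[2]])-p))
E
```

```text
time: 13.5
position: [0.4161, 0.1313, 0.0885]
eef_rot: [-2.154, -2.282, 0.005]
contact_force: [-0.0, -0.5, 0.5]
width: 0.883
grasp_force: 0.0
time: 14.0
position: [0.418, 0.1313, 0.0916]
eef_rot: [2.155, 2.284, 0.002]
contact_force: [0.3, 0.3, 0.2]
width: 0.672
grasp_force: 0.0
time: 14.5
position: [0.4176, 0.1313, 0.0912]
eef_rot: [2.156, 2.285, 0.001]
contact_force: [-0.6, -0.5, 6.9]
width: 0.557
grasp_force: 30.0
time: 15.0
position: [0.4174, 0.1313, 0.1908]
eef_rot: [2.156, 2.284, 0.001]
contact_force: [-0.4, -0.2, -3.7]
width: 0.558
grasp_force: 30.0
time: 15.5
position: [0.4173, 0.1313, 0.1903]
eef_rot: [-2.156, -2.284, 0.001]
contact_force: [-0.6, -0.0, -3.0]
width: 0.558
grasp_force: 30.0
[0.41731387 0.1312667  0.19030607] [ 1.38684150e-01  1.82533305e-01 -1.73285039e-04]
```

View pics/hA.png

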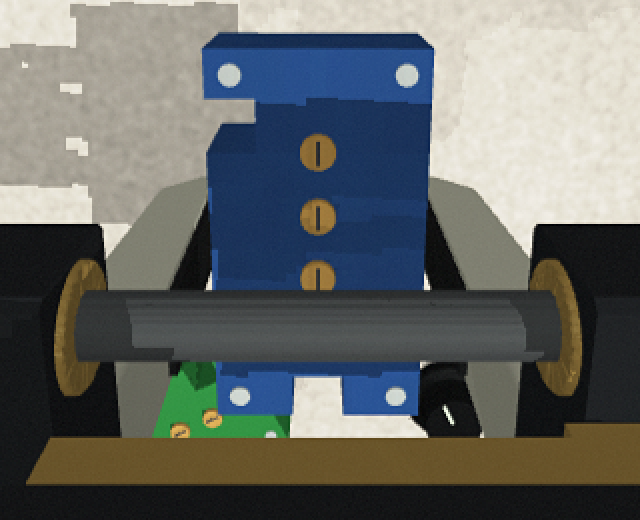

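Cap A is held level, front edge at crop y 48, with the notch front left as A should have. I move it to seat A.

```bash
python3 -m creep '[[[0.028,0.0365,0],[0,0,0.14],255],[[0.0556,0.073,0],[0,0,0.28],255],[[0.083,0.1095,0],[0,0,0.42],255],[[0.111,0.146,0],[0,0,0.56],255],[[0.139,0.1825,0],[0,0,0.7],255]]'
python3 -m creep '[[[0,0,0],[0,0,0.14],255],[[0,0,0],[0,0,0.28],255],[[0,0,0],[0,0,0.316],255],[[0,0,0],[0,0,0.316],255],[[0,0,0],[0,0,0.316],255]]'
python3 -c "
from h import *
print(go((.5921,.2804,.142),35.07))"
```

```text
time: 16.05
position: [0.5928, 0.2819, 0.1903]
eef_rot: [-2.813, -1.399, 0.001]
contact_force: [0.1, -0.0, -2.9]
width: 0.556
grasp_force: 30.0
time: 16.55
position: [0.5915, 0.2806, 0.1904]
eef_rot: [-2.995, -0.949, 0.001]
contact_force: [0.9, 0.2, -2.2]
width: 0.556
grasp_force: 30.0
(array([0.0004, 0.0005, 0.0484]), array([-0.0002,  0.0005,  0.002 ]))
```

```bash
python3 -m creep '[[[0.0004,0.0005,0.015],[0,0,0.002],255],[[0.0004,0.0005,0.03],[0,0,0.002],255],[[0.0004,0.0005,0.0435],[0,0,0.002],255],[[0.0004,0.0005,0.048],[0,0,0.002],255],[[0.0004,0.0005,0.048],[0,0,0.002],255]]'
python3 -m creep '[[[0,0,0],[0,0,0],255],[[0,0,0],[0,0,0],255],[[0,0,0],[0,0,0],255],[[0,0,0],[0,0,0],255],[[0,0,0],[0,0,0],255]]'
python3 -c "
from h import *
print(go((.5921,.2804,.1272),35.07))"
```

```text
time: 17.05
position: [0.5914, 0.2802, 0.1409]
eef_rot: [-2.996, -0.945, 0.005]
contact_force: [0.0, -0.2, -2.4]
width: 0.556
grasp_force: 30.0
time: 17.55
position: [0.5923, 0.2805, 0.1431]
eef_rot: [2.996, 0.945, 0.001]
contact_force: [0.2, -0.6, -2.9]
width: 0.555
grasp_force: 30.0
(array([-0.0003, -0.0001,  0.0159]), array([ 0.0002, -0.0006, -0.0013]))
```

```bash
python3 -m creep '[[[0,0,0.002],[0,0,0],255],[[0,0,0.004],[0,0,0],255],[[0,0,0.006],[0,0,0],255],[[0,0,0.008],[0,0,0],255],[[0,0,0.009],[0,0,0],255]]'
python3 -m creep '[[[0,0,0.001],[0,0,0],255],[[0,0,0.002],[0,0,0],255],[[0,0,0.003],[0,0,0],255],[[0,0,0.003],[0,0,0],255],[[0,0,0.003],[0,0,0],255]]'
```

```text
time: 18.05
position: [0.5921, 0.2804, 0.1334]
eef_rot: [-2.996, -0.945, 0.001]
contact_force: [-0.3, -0.2, -2.5]
width: 0.556
grasp_force: 30.0
time: 18.55
position: [0.5922, 0.2805, 0.1308]
eef_rot: [2.996, 0.945, 0.0]
contact_force: [0.3, 0.1, -3.4]
width: 0.559
grasp_force: 30.0
```

```bash
python3 -m creep '[[[0,0,0.001],[0,0,0],255],[[0,0,0.002],[0,0,0],255],[[0,0,0.003],[0,0,0],255],[[0,0,0.004],[0,0,0],255],[[0,0,0.004],[0,0,0],255]]'
python3 -m creep '[[[0,0,0.001],[0,0,0],255],[[0,0,0.001],[0,0,0],255],[[0,0,0.001],[0,0,0],60],[[0,0,0.001],[0,0,0],30],[[0,0,0.001],[0,0,0],30]]'
python3 -m creep '[[[0,0,0],[0,0,0],30],[[0,0,-0.02],[0,0,0],30],[[0,0,-0.06],[0,0,0],30],[[0,0,-0.1],[0,0,0],30],[[0,0,-0.121],[0,0,0],30]]'
python3 -m creep '[[[0,0,0],[0,0,0],30],[[0,0,0],[0,0,0],30],[[0,0,0],[0,0,0],30],[[0,0,0],[0,0,0],30],[[0,0,0],[0,0,0],30]]'
python3 - <<'E'
from h import *
from workcell import env
s=env.snapshot('wrist')
f=s['frame'][130:310,200:440,::-1];a=cv2.resize(f,(400,300))
t=env.snapshot('top');g=t['frame'][130:300,130:490,::-1]
cv2.imwrite('pics/dA.png',np.vstack([np.pad(a,((0,0),(0,320),(0,0))),cv2.resize(g,(720,300))])) 
for r in rects(s,.062,40,1000): print(*r)
E
```

```text
time: 19.05
position: [0.5922, 0.2804, 0.1272]
eef_rot: [2.996, 0.945, 0.0]
contact_force: [-1.4, -0.5, 2.8]
width: 0.557
grasp_force: 30.0
time: 19.55
position: [0.5924, 0.2805, 0.1257]
eef_rot: [-2.996, -0.945, -0.001]
contact_force: [-0.3, 0.2, -0.4]
width: 0.766
grasp_force: 0.0
time: 20.05
position: [0.5934, 0.2808, 0.2506]
eef_rot: [2.996, 0.945, 0.008]
contact_force: [0.5, 0.3, -0.8]
width: 0.883
grasp_force: 0.0
time: 20.55
position: [0.5918, 0.2803, 0.2452]
eef_rot: [-2.996, -0.944, 0.004]
contact_force: [-0.4, -0.3, -0.6]
width: 0.88
grasp_force: 0.0
[319. 235.] (0.59261669921875, 0.28143743896484374) (98.6093521118164, 51.74833679199219) 34.9598274230957
[507.  11.] (0.7950382080078126, 0.264689208984375) (72.20061492919922, 25.442853927612305) -55.019840240478516
```

View pics/dA.png

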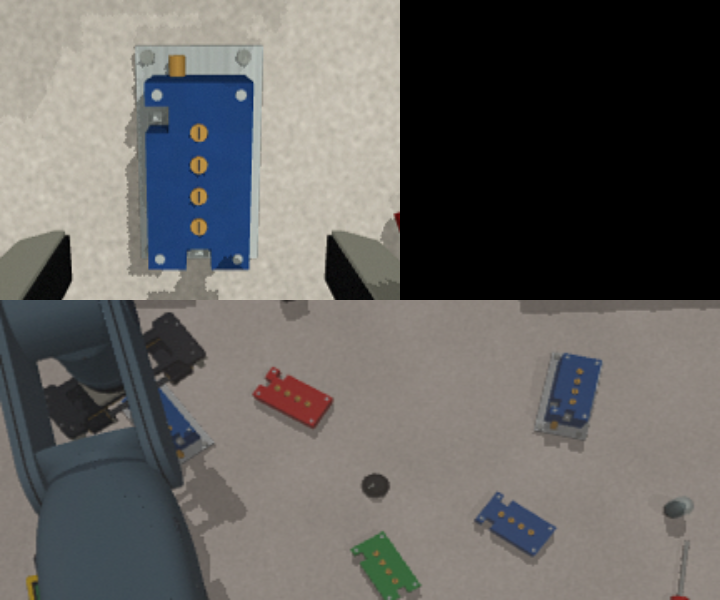

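Cap A is home, with tabs in both notches (crop (157,118) and (198,253)) and the pose matching the seat as closely as B did. Cap B, C and the bystanders look undisturbed.

```bash
python3 -c "
from workcell import env
print(env.finish_job())"
```

```text
the job is handed in; nothing more can be done
None
```

Both filters are closed with their own upper halves, set down gently and lying home by the camera checks. Cap C stayed put and the knob and tube look unmoved (jar, meter and most of the screwdriver were out of view or hidden in the last pictures); I handed the job in at about 21 s of the 54 s, and no verdict came back.

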